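One pump of soap into the rinse cup

TASK

Get a shot of soap ready at the tattoo station: take the rinse cup by its handle, stand it upright on the bench with its mouth centred under the spout of the soap pump, and only then press the pump head fully down to its stop and let it spring all the way back up. Leave the cup standing under the spout, and do not shove or tip the wash bottle, the ink jar or the glove box.

Things in the scene. Friction and masses are not known exactly. Their poses are not given: they have to be found in the camera images.
- plunger_top (a point): Centre of the flat top of the blue pump head: a disc 48 mm across, 18 mm thick, its top 215 mm above the bench when up; moves with the head. It tops a fixed soap bottle (72 mm across, pale blue, teal band; foot ring 88 mm across). Axes are the station's: z up, y along the spout, -x to the station's front, which faces roughly to the robot.
- lamp_edge (a point): Fixed LED lamp over the pump head: point on its lower front edge, 5 mm in front of the head's centre, 65 mm above the raised head. Station axes. Black bar, from here 55 mm back, 42 mm up, 200 mm to -y and 75 mm to +y. It leaves a straight-down tool no room at the head: come from the front, tool leaning 35 to 45 degrees. Post (16 mm) and foot (84 mm across) 90 mm back, 130 mm to -y.
- spout_tip (a point): Mouth of the blue pump spout, a 12 mm thick pipe that leaves the head to +y (station axes) and turns down; it lies 100 mm to +y of the pump's axis and 179 mm above the bench when up; moves down with the head. Axes as for plunger_top.
- plunger (a joint): How far the pump head is pressed (m): 0 = fully up, 0.022 = down at its stop, travel straight down. Spring: about 4 N to start, 12 N at the stop; it returns by itself when let go.
- cup_center (a point): Centre of the loose steel rinse cup, half-way up (27.5 mm above its underside): open round cup, 84 mm across at the rim, 72 mm at the foot, 55 mm high, wall 4 mm, 110 to 225 g. z up; its black handle points to its -x.
- cup_handle (a point): Place to grip the cup's handle, 90 mm to -x of the cup's axis and 40 mm above the cup's underside. The handle is a level bar 14 mm wide (along the cup's y) and 18 mm high, reaching from the cup wall to 121 mm from the cup's axis. Axes as for cup_center.
- wash_bottle: Bystander: loose white bottle with blue cap, 60 mm across, 137 mm high; origin at the centre of its underside. Stands beside the pump or behind the spout.
- ink_jar: Bystander: loose jar with red label and black cap, 60 mm across, 75 mm high; origin at the centre of its underside. Stands beside the pump or behind the spout.
- glove_box: Bystander: loose teal carton 70 x 120 x 55 mm high (x, y, z); origin at the centre of its underside, on the right of the bench.
Mind the look-alikes: they are no part of the job. Leave any orange or red look-alike of the part that bears cup_center alone.

How it is judged:
On the way, in this order (a step that is already met when the one before it is completed fails the run):
1. the rinse cup stands upright on the bench under the spout (horizontal distance between cup_center and spout_tip below 0.025 m and height (world z) of cup_center below 0.034 m and angle between cup_center's own z axis and vertical below 0.12 rad), for 0.3 s.
2. the pump head is pressed down to its stop (value of joint plunger above 0.0195 m), for 0.1 s.
3. the pump head has sprung back up (value of joint plunger below 0.003 m), for 0.2 s.
At the end, for the whole second after the job is handed in: The rinse cup stands upright (within 0.12 rad) on the bench with its axis within 25 mm (horizontally) of the spout's mouth, and the pump head is back up (within 3 mm) (all of step 1 and value of joint plunger below 0.003 m); the robot touches nothing.
It fails at once if the pump is pressed by more than 6 mm while the cup is not standing under the spout (value of joint plunger above 0.006 m and not (horizontal distance between cup_center and spout_tip below 0.025 m and height (world z) of cup_center below 0.034 m and angle between cup_center's own z axis and vertical below 0.12 rad)).
It fails at once if a bystander is moved more than 30 mm or tipped (distance of any of wash_bottle, ink_jar, glove_box from where it was at the start of the episode above 0.03 m or angle between any of wash_bottle, ink_jar, glove_box's own z axis and vertical above 0.35 rad).
It also fails if it takes over 53 s, if anything falls off the work surface, if the arm or the gripper's body presses on something with over 40 N, if the wrist force passes 120 N, or if a joint passes its speed limit or range.

ROBOT

A 7-joint arm with a two-finger parallel gripper is mounted at the origin on the work surface. World frame = base frame: x ahead of the robot, y to its left, z up, the work surface at z = 0. Lengths are in m, angles in rad, forces in N, time in s.
With the tool pointing down it reaches from about 0.4 to 0.85 m from the base axis. Payload 10.4 kg.
Tool frame: the origin (TCP) lies between the finger pads; the fingertips stand 11 mm ahead of it and the grasp point (between the pads) lies 8 mm behind it; z points along the fingers, y is the direction in which the jaws open and shut (so a half turn about z gives the same grasp; the last joint's range is limited). The gripper opens to 87 mm and grips with 3 to 60 N. Pads are 19 mm wide; open, the fingers measure 117 mm over their backs; the gripper's body (75 mm by 190 mm) begins 51 mm behind the grasp point.
Start: joints at [-1.132, 0.332, -0.065, 1.46, 0.022, 1.35, -0.088], TCP at [0.278, 0.56, 0.234] pointing down, gripper open.
Joint ranges: [-2.6, 2.6], [-0.5, 2.12], [-1.47, 1.34], [0.16, 2.42], [-1.27, 4.41], [0.06, 2.06], [-2.6, 2.6]. Speed limits (rad/s): [2.22, 2.22, 2.79, 2.79, 3.14, 3.14, 3.14].

INTERFACE

Orientations are given as a unit quaternion [x, y, z, w].
In Python, from bench import r, eyes gives the robot as it stands.
- The arm moves only by the shell command python3 -m inch 'ROWS' [FORCE]. ROWS is a JSON object of lists of equal length, an entry for each row: "translation": the shift along the world's x, y, z scaled (see below), a list of three; "rot": the turn, a rotation vector about the world's x, y, z scaled (see below), a list of three; "jaw": the finger opening in mm, from 0 to 87. In form: {"translation": [[tx, ty, tz], ...], "rot": [[ax, ay, az], ...], "jaw": [jaw, ...]}. A call has 1 to 20 rows; each row is the pose to reach, as a shift and turn from the pose measured when the call began; what a row does not reach only later rows make up. The controller multiplies each number of a shift by 100 mm and each number of a turn by 60 degrees. A row lasts 1/10 s, in which the tool goes at most 50 mm and 8.59 degrees, less where a joint would pass 70% of its speed; a pose out of reach is approached as far as the arm can. A call with a number of a shift or a turn outside -1 to 1 is refused whole. A call with a gripper value outside its range is refused whole. The fingers move at their own pace and stop on an object; FORCE is the grip in N (left out, the last holds). Time passes only in rows, so rows that repeat a pose let the fingers close. It gives the time, the measured TCP pose, the force and the opening at its end, in the units of the state.
- r.read_state(): the state, without advancing time (a new reading comes with each control period).
- eyes.camera(name): name is "scene" or "top"; returns the picture (400x640x3 uint8, blue, green, red); there is no depth.
- eyes.calibration(name): a dict with "fx", "fy", "cx", "cy" (pixels), "distortion" ([k1, k2, p1, p2, k3] as OpenCV has them; the pictures are not rectified), "R" (3x3) and "t" (3): a world point X has camera coordinates R X + t. Camera axes: x right, y down, z forward; pixel columns grow to the right and rows downward; lengths in m; the calibration is good to about 2 mm. A picture is of the moment at which its call begins. calibration takes no time and is no camera call.
- r.close_job(): hands the job in, once; it reports no verdict.
The state is a dict: "time": time; "joint_positions": joint angles; "joint_vel": joint speeds; "joint_torque": joint torques, N m; "ee_pos": TCP position; "eef_rot": TCP orientation; "ft_force": force on the tool from outside, world axes, zero at the start; "torque": the same for the moment, N m; "width": finger opening in m.
Only numpy, scipy, OpenCV 4.12 (cv2) and the standard library are available. Lean on these libraries where they do the work, as an engineer would, in place of code of your own. Each camera call takes 0.05 s, during which the arm holds its last target. There are 200 camera calls.

## Working session

There is one attempt and no reset: what is moved stays moved. The work goes in short steps, Python scripts to look and compute and a shell command to move; the robot and the scene stay as the last step left them, time stands still between calls to the robot, and variables do not carry over. Pictures are saved under pics/ and viewed, about 8 in all and at most 12, crops included, and the job is handed in when it is done.

```bash
ls; mkdir -p pics
python3 - <<'E'
from bench import r, eyes
import cv2
print({k:(v if not hasattr(v,'round') else v) for k,v in r.read_state().items()})
for n in("scene","top"):
    im=eyes.camera(n); cv2.imwrite(f"pics/{n}0.png",im); print(n,eyes.calibration(n))
E
```

```text
pics
{'time': 0.0, 'joint_positions': array([-1.13159229,  0.33287919, -0.06470448,  1.46097739,  0.02165642,
        1.34988339, -0.08846744]), 'joint_vel': array([ 0.00031349, -0.00205124, -0.00085865, -0.00042923,  0.00093746,
       -0.00185398,  0.00042683]), 'joint_torque': array([-1.00019952e-03, -6.23247170e+01,  2.37036799e-02, -3.89894950e+01,
       -6.15119585e-02,  3.97428009e-02,  1.22449605e-04]), 'ee_pos': array([0.27832682, 0.55917967, 0.23273216]), 'eef_rot': array([ 2.28821103e-01,  9.73468221e-01, -7.17389123e-04, -1.06324542e-04]), 'ft_force': array([-0.85544484,  0.5971261 , -0.37377768]), 'torque': array([ 0.00168752,  0.00799484, -0.00658849]), 'width': 0.08696422586080838}
scene {'fx': 498.1675748834124, 'fy': 498.1675748834124, 'cx': 309.34883982569295, 'cy': 205.18847718851868, 'distortion': array([-0.08484294,  0.        ,  0.        ,  0.        ,  0.        ]), 'R': array([[ 0.42455129,  0.9053613 ,  0.00878207],
       [ 0.69234774, -0.31838176, -0.64752426],
       [-0.58344735,  0.2809875 , -0.76199423]]), 't': array([-0.23697476, -0.2580171 ,  1.611435  ])}
top {'fx': 517.8369965364109, 'fy': 517.8369965364109, 'cx': 325.3139926229213, 'cy': 200.95516147329613, 'distortion': array([-0.11692671,  0.        ,  0.        ,  0.        ,  0.        ]), 'R': array([[-2.37824292e-02, -9.99717123e-01, -2.63796645e-04],
       [-9.94271442e-01,  2.36803839e-02, -1.04228298e-01],
       [ 1.04205061e-01, -2.21651665e-03, -9.94553363e-01]]), 't': array([-1.22390374e-03,  5.54434061e-01,  1.47852806e+00])}
```

View pics/scene0.png

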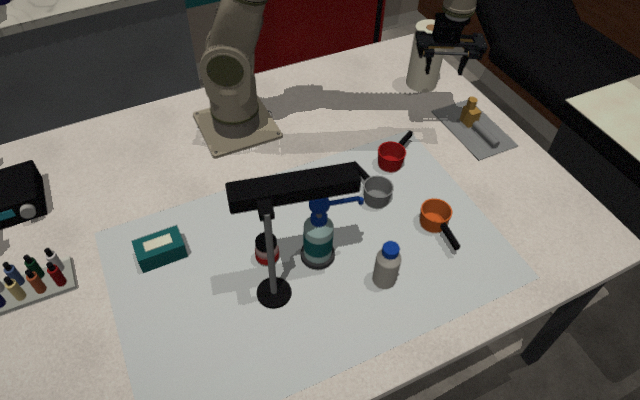

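View pics/top0.png

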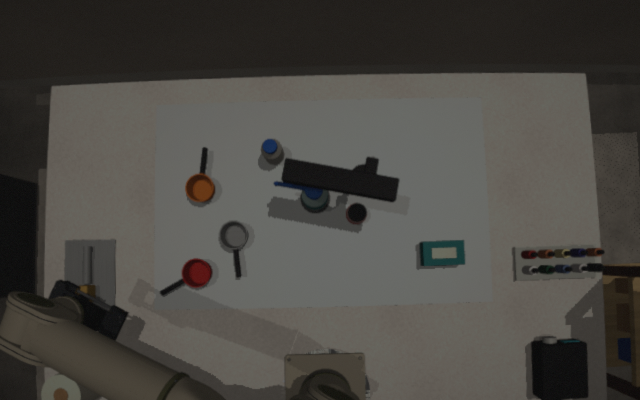

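Candidate cups in the top view are steel/grey at (234,236), red at (197,272) and orange at (200,188). The steel grey one with the black handle, down at (238,270), fits. I'll confirm it in an enlarged crop that also covers the pump.

```bash
cat > h.py <<'E'
from bench import r, eyes
import cv2, numpy as np
def cal(n):
    c=eyes.calibration(n); K=np.array([[c['fx'],0,c['cx']],[0,c['fy'],c['cy']],[0,0,1]]); return K,np.array(c['distortion']),np.array(c['R']),np.array(c['t'])
def ray(n,uv):
    K,d,R,t=cal(n); p=cv2.undistortPoints(np.array([[uv]],float),K,d)[0,0]
    return -R.T@t, R.T@np.array([p[0],p[1],1.])
def onz(n,uv,z):
    o,v=ray(n,uv); return o+v*(z-o[2])/v[2]
def tri(a,b):
    o1,v1=ray("top",a); o2,v2=ray("scene",b)
    s=np.linalg.lstsq(np.c_[v1,-v2],o2-o1,rcond=None)[0]
    p,q=o1+v1*s[0],o2+v2*s[1]; return (p+q)/2,np.linalg.norm(p-q)
def px(n,X):
    K,d,R,t=cal(n); return cv2.projectPoints(np.array([X],float),cv2.Rodrigues(R)[0],t,K,d)[0][0,0]
E
python3 - <<'E'
import cv2,numpy as np
t=cv2.imread("pics/top0.png");s=cv2.imread("pics/scene0.png")
a=cv2.resize(t[130:290,180:420],None,fx=3.3,fy=3.3,interpolation=cv2.INTER_CUBIC)
a=cv2.convertScaleAbs(a,alpha=1.8)
cv2.imwrite("pics/topc.png",a)
b=cv2.resize(s[150:310,220:460],None,fx=3.3,fy=3.3,interpolation=cv2.INTER_CUBIC)
cv2.imwrite("pics/scc.png",cv2.convertScaleAbs(b,alpha=1.5))
E
```

```text
(no output)
```

View pics/topc.png

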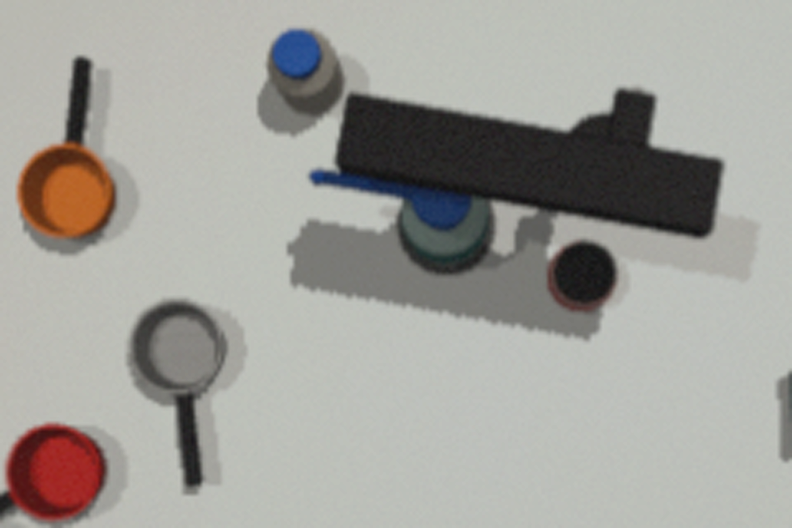

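View pics/scc.png

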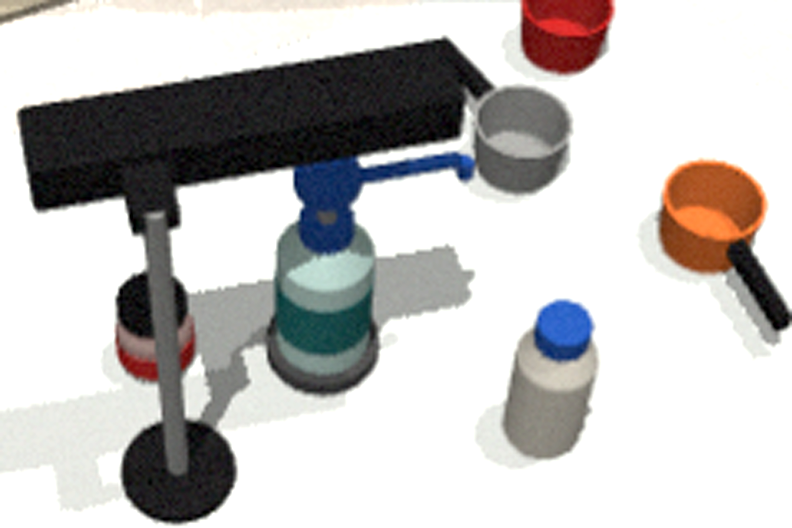

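The crop confirms it: the steel cup's rim centre is at crop (179,346), with its handle tip at (193,487). The spout end is at (312,177) in the top crop and (466,170) in the scene crop. The wash bottle stands behind the spout and the ink jar is to -y of the pump.

```bash
cat > m.py <<'E'
from h import *
T=lambda u,v:(u/3.3+180-.35,v/3.3+130-.35)
S=lambda u,v:(u/3.3+220-.35,v/3.3+150-.35)
np.set_printoptions(precision=4,suppress=True)
print("cup rim top",onz("top",T(179,347),.055),"scene",onz("scene",S(522,124),.055))
print("handle tip top",onz("top",T(193,487),.049), "root",onz("top",T(185,396),.049))
print("spout end tri",tri(T(312,177),S(466,165)), "z.185 top",onz("top",T(313,177),.190),"scene",onz("scene",S(467,181),.179))
print("foot ring scene",onz("scene",S(323,350),.008), "top", onz("top",T(446,228),.0))
print("lamp",[onz("top",T(*p),.322)[:2] for p in((349,94),(722,159),(337,165),(708,236))])
print("wash",tri(T(297,52),S(565,318)),"jar",onz("top",T(585,272),.075))
E
python3 m.py
```

```text
cup rim top [0.4607 0.2487 0.055 ] scene [0.4677 0.2498 0.055 ]
handle tip top [0.3399 0.2388 0.049 ] root [0.4184 0.2449 0.049 ]
spout end tri (array([0.5866, 0.1177, 0.1908]), np.float64(0.001109076036785864)) z.185 top [0.5869 0.1175 0.19  ] scene [0.5913 0.1164 0.179 ]
foot ring scene [0.5742 0.0156 0.008 ] top [0.5646 0.0166 0.    ]
lamp [array([0.6276, 0.0782]), array([ 0.5743, -0.1875]), array([0.5764, 0.0875]), array([ 0.5192, -0.1754])]
wash (array([0.7   , 0.136 , 0.1388]), np.float64(0.00348301078242755)) jar [ 0.5158 -0.1026  0.075 ]
```

```bash
python3 -m inch '{"translation":[[0.1,-0.35,0],[0.2,-0.7,0],[0.3,-1,0],[0.3,-1,0]],"rot":[[0,0,0.1],[0,0,0.2],[0,0,0.3],[0,0,0.3]],"jaw":[50,50,50,50]}' 20
python3 -m inch '{"translation":[[0.1,-0.35,0],[0.2,-0.7,0],[0.3,-1,0],[0.3,-1,0]],"rot":[[0,0,0.1],[0,0,0.2],[0,0,0.21],[0,0,0.21]],"jaw":[50,50,50,50]}'
python3 -m inch '{"translation":[[0.1,-0.35,-0.2],[0.2,-0.7,-0.4],[0.3,-1,-0.6],[0.3,-1,-0.8],[0.3,-1,-0.8]],"rot":[[0,0,0],[0,0,0],[0,0,0],[0,0,0],[0,0,0]],"jaw":[50,50,50,50,50]}'
python3 -c "
from h import *
s=r.read_state();print(s)
from scipy.spatial.transform import Rotation as R
print(R.from_quat(s['eef_rot']).as_matrix())"
```

```text
time: 0.5
ee_pos: [0.311, 0.4552, 0.2329]
eef_rot: [0.075, 0.997, -0.001, 0.001]
ft_force: [0.1, 0.7, -0.1]
width: 0.0626
time: 0.9
ee_pos: [0.3428, 0.3518, 0.233]
eef_rot: [-0.033, 0.999, -0.002, 0.001]
ft_force: [0.9, 0.3, 0.5]
width: 0.0503
time: 1.4
ee_pos: [0.3717, 0.251, 0.1508]
eef_rot: [-0.032, 0.999, -0.003, -0.001]
ft_force: [-0.3, -0.3, -0.1]
width: 0.0502
{'time': 1.4, 'joint_positions': array([-0.771987  ,  0.01307659,  0.0736769 ,  2.01230318,  0.00324459,
        1.1211043 ,  0.93496311]), 'joint_vel': array([-0.01579979, -0.02038179, -0.02227341, -0.06039988,  0.00024619,
        0.05156949, -0.00048126]), 'joint_torque': array([  1.39138699, -36.56849027,   1.36458747, -35.15563488,
         0.20246131,  -0.74068766,   0.16111759]), 'ee_pos': array([0.37166888, 0.25102481, 0.15076557]), 'eef_rot': array([-3.19435656e-02,  9.99484840e-01, -3.02694783e-03, -7.07159365e-04]), 'ft_force': array([-0.25437887, -0.28166029, -0.07182674]), 'torque': array([ 0.05383247, -0.05516712,  0.02561862]), 'width': 0.05016896486013108}
[[-0.99795822 -0.0638585  -0.00122021]
 [-0.06384994  0.99794089 -0.00609596]
 [ 0.00160697 -0.0060056  -0.99998068]]
```

```bash
python3 -m inch '{"translation":[[0,-0.1,-0.3],[0,-0.1,-0.6],[0,-0.1,-0.8],[0,-0.1,-0.8]],"rot":[[0.006,0,0.015],[0.006,0,0.015],[0.006,0,0.015],[0.006,0,0.015]],"jaw":[50,50,50,50]}'
python3 - <<'E'
from h import *
im=eyes.camera("scene"); print(px("scene",[.371,.2415,.04]))
b=cv2.resize(im[90:250,310:490],None,fx=3.3,fy=3.3,interpolation=cv2.INTER_CUBIC)
cv2.imwrite("pics/sc1.png",cv2.convertScaleAbs(b,alpha=1.4))
E
```

```text
time: 1.8
ee_pos: [0.3702, 0.2415, 0.0694]
eef_rot: [-0.041, 0.999, -0.001, -0.002]
ft_force: [0.5, -0.2, 0.7]
width: 0.05
[357.8160262  169.08162288]
```

View pics/sc1.png

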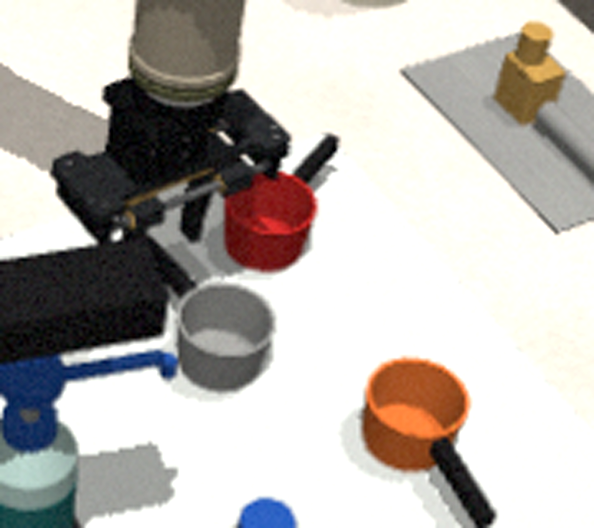

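The +y finger at crop (195,215) clears the handle and the red cup, and the jaws straddle the steel cup's handle. I'll descend and grip.

```bash
python3 -m inch '{"translation":[[0,0,-0.2],[0,0,-0.37],[0,0,-0.37],[0,0,-0.37],[0,0,-0.37],[0,0,-0.37],[0,0,-0.37],[0,0,-0.37]],"rot":[[0,0,0],[0,0,0],[0,0,0],[0,0,0],[0,0,0],[0,0,0],[0,0,0],[0,0,0]],"jaw":[50,50,50,0,0,0,0,0]}' 40
python3 -m inch '{"translation":[[0,0,0.1],[0,0,0.3],[0,0,0.3],[0,0,0.3]],"rot":[[0,0,0],[0,0,0],[0,0,0],[0,0,0]],"jaw":[0,0,0,0]}' 40
```

```text
time: 2.65
ee_pos: [0.3713, 0.2421, 0.0342]
eef_rot: [-0.04, 0.999, -0.0, -0.001]
ft_force: [0.0, 0.0, 0.3]
width: 0.0178
time: 3.05
ee_pos: [0.3714, 0.2422, 0.0646]
eef_rot: [-0.04, 0.999, 0.0, -0.001]
ft_force: [0.4, -0.3, -1.5]
width: 0.0139
```

```bash
python3 -m inch '{"translation":[[0.05,0,0.1],[0.2,0,0.1],[0.35,-0.05,0.1],[0.5,-0.15,0.1],[0.6,-0.25,0.1],[0.7,-0.35,0.1],[0.7,-0.4,0.1],[0.7,-0.4,0.1]],"rot":[[0,0,-0.05],[0,0,-0.12],[0,0,-0.2],[0,0,-0.3],[0,0,-0.4],[0,0,-0.48],[0,0,-0.5],[0,0,-0.5]],"jaw":[0,0,0,0,0,0,0,0]}'
python3 -m inch '{"translation":[[0.1,-0.1,0],[0.25,-0.2,0],[0.4,-0.3,0],[0.5,-0.4,0],[0.6,-0.5,0],[0.64,-0.52,0],[0.64,-0.52,0],[0.64,-0.52,0]],"rot":[[0,0,0],[0,0,0],[0,0,0],[0,0,0],[0,0,0],[0,0,0],[0,0,0],[0,0,0]],"jaw":[0,0,0,0,0,0,0,0]}'
python3 - <<'E'
from h import *
t=eyes.camera("top"); s=eyes.camera("scene")
a=cv2.resize(t[110:280,220:400],None,fx=2.2,fy=2.2,interpolation=cv2.INTER_CUBIC)
b=cv2.resize(s[110:280,280:460],None,fx=2.2,fy=2.2,interpolation=cv2.INTER_CUBIC)
cv2.imwrite("pics/p1.png",cv2.convertScaleAbs(np.hstack([a,b]),alpha=1.6))
print(r.read_state()['eef_rot'])
E
```

```text
time: 3.85
ee_pos: [0.4408, 0.2014, 0.0739]
eef_rot: [0.22, 0.976, -0.0, -0.001]
ft_force: [-0.1, -0.2, -1.3]
width: 0.0136
time: 4.65
ee_pos: [0.5042, 0.1502, 0.0738]
eef_rot: [0.219, 0.976, -0.0, -0.001]
ft_force: [-0.0, -0.2, -1.6]
width: 0.0135
[ 2.18870506e-01  9.75753021e-01 -1.21194346e-04 -1.31489422e-03]
```

View pics/p1.png

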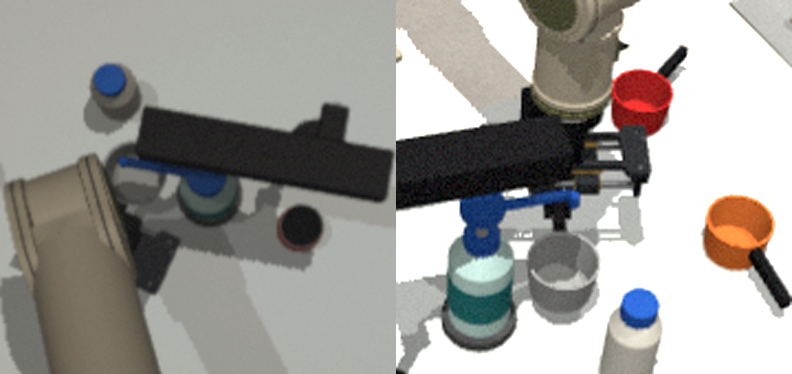

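The cup hangs level about 40 mm up, with its rim centre near scene pixel (355,225). I'll check it against the spout, then lower.

```bash
python3 - <<'E'
from h import *
print(onz("scene",(167/2.2+279.8,254/2.2+109.8),.095), onz("top",(135/2.2+219.8,172/2.2+109.8),.095))
E
python3 -m inch '{"translation":[[0.01,0,-0.15],[0.01,0,-0.3],[0.01,0,-0.36],[0.01,0,-0.39],[0.01,0,-0.4],[0.01,0,-0.4]],"rot":[[0,0,0],[0,0,0],[0,0,0],[0,0,0],[0,0,0],[0,0,0]],"jaw":[0,0,0,0,0,0]}'
```

```text
[0.58505382 0.11295883 0.095     ] [0.58668755 0.10813737 0.095     ]
time: 5.35
ee_pos: [0.5043, 0.1516, 0.0348]
eef_rot: [0.218, 0.976, 0.0, -0.002]
ft_force: [-8.1, 1.3, 9.9]
width: 0.0135
```

```bash
python3 -m inch '{"translation":[[-0.01,0,0.01],[-0.01,0,0.01],[-0.01,0,0.01],[-0.01,0,0.01],[-0.01,0,0.01],[-0.01,0,0.01]],"rot":[[0,0,0],[0,0,0],[0,0,0],[0,0,0],[0,0,0],[0,0,0]],"jaw":[0,20,30,45,45,45]}'
python3 -m inch '{"translation":[[0,0,0.2],[0,0,0.4],[-0.1,0,0.6],[-0.4,0,0.8],[-0.7,0,1],[-1,0,1],[-1,0,1]],"rot":[[0,0,0],[0,0,0],[0,0,0],[0,0,0],[0,0,0],[0,0,0],[0,0,0]],"jaw":[45,45,45,20,0,0,0]}'
python3 - <<'E'
from h import *
t=eyes.camera("top"); s=eyes.camera("scene")
a=cv2.resize(t[110:280,220:400],None,fx=2.2,fy=2.2,interpolation=cv2.INTER_CUBIC)
b=cv2.resize(s[110:280,280:460],None,fx=2.2,fy=2.2,interpolation=cv2.INTER_CUBIC)
cv2.imwrite("pics/p2.png",cv2.convertScaleAbs(np.hstack([a,b]),alpha=1.6))
print(r.read_state()['eef_rot'])
E
```

```text
time: 5.95
ee_pos: [0.5033, 0.1515, 0.0357]
eef_rot: [0.218, 0.976, 0.0, -0.002]
ft_force: [-0.5, 0.4, -0.5]
width: 0.0418
time: 6.65
ee_pos: [0.4008, 0.1517, 0.1361]
eef_rot: [0.217, 0.976, 0.001, -0.003]
ft_force: [-0.1, -0.8, -0.0]
width: 0.0209
[ 2.18008548e-01  9.75944809e-01  6.93888634e-04 -1.87667227e-03]
```

View pics/p2.png

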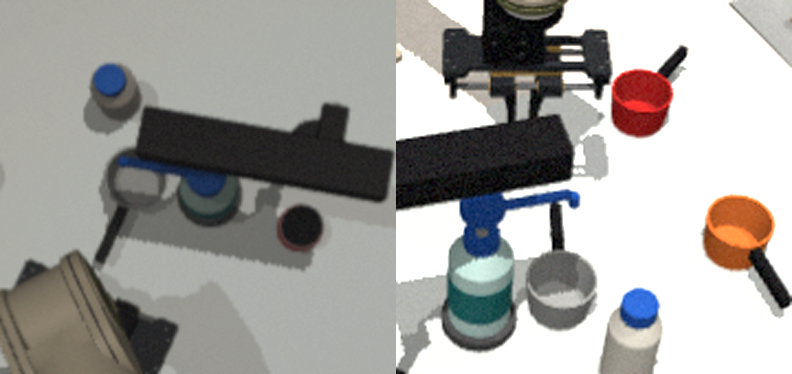

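Run:
```python
from h import *
print(onz("scene",((561.5-396)/2.2+279.8,273/2.2+109.8),.055), onz("top",(135/2.2+219.8,180/2.2+109.8),.055))
from scipy.spatial.transform import Rotation as R
print(R.from_quat(r.read_state()['eef_rot']).as_matrix())
```

```text
[0.58258714 0.11598067 0.055     ] [0.58146007 0.11161652 0.055     ]
[[-9.04937502e-01  4.25531226e-01 -3.36050981e-03]
 [ 4.25526017e-01  9.04943583e-01  2.17265521e-03]
 [ 3.96560442e-03  5.36132826e-04 -9.99991993e-01]]
```

The cup's axis at about (0.582, 0.113) is roughly 5 mm from the spout's mouth at about (0.586, 0.111). Next I lean the tool 42° and come at the head from the front.

```bash
python3 -m inch '{"translation":[[-0.05,0,0.3],[-0.1,-0.1,0.6],[-0.1,-0.3,0.9],[-0.1,-0.5,1],[-0.1,-0.5,1]],"rot":[[0,0,0.1],[0,0,0.2],[0,0,0.225],[0,0,0.225],[0,0,0.225]],"jaw":[0,0,0,0,0]}'
python3 -m inch '{"translation":[[0,-0.1,0.1],[0,-0.2,0.2],[0,-0.3,0.3],[0,-0.5,0.4],[0,-0.7,0.55],[0,-0.7,0.55],[0,-0.7,0.55],[0,-0.7,0.55]],"rot":[[-0.02,-0.1,0],[-0.04,-0.2,0],[-0.067,-0.32,0],[-0.092,-0.44,0],[-0.117,-0.56,0],[-0.143,-0.685,0],[-0.143,-0.685,0],[-0.143,-0.685,0]],"jaw":[0,0,0,0,0,0,0,0]}'
python3 - <<'E'
from h import *
from scipy.spatial.transform import Rotation as R
s=r.read_state(); M=R.from_quat(s['eef_rot']).as_matrix(); print(M,s['ee_pos'])
xs=np.array([.979,-.204,0]);ys=np.array([.204,.979,0]);z=.669*xs-[0,0,.743]
G=np.c_[np.cross(ys,z),ys,z]; print("rot units",R.from_matrix(G@M.T).as_rotvec()/np.radians(60))
print((np.array([.5034,.026,.289])-s['ee_pos'])*10)
E
```

```text
time: 7.25
ee_pos: [0.3952, 0.0996, 0.2378]
eef_rot: [0.104, 0.995, 0.001, -0.001]
ft_force: [0.6, 0.9, 0.1]
width: 0.0005
time: 8.05
ee_pos: [0.4113, 0.0204, 0.2297]
eef_rot: [0.113, 0.948, -0.087, 0.283]
ft_force: [0.2, -0.1, -1.1]
width: 0.0004
[[-0.81426135  0.2641393   0.51692251]
 [ 0.16514071  0.95908931 -0.22994835]
 [-0.55651325 -0.10187311 -0.82456951]] [0.41130512 0.02042357 0.22965479]
rot units [ 0.06335388 -0.15212837  0.06709486]
[0.92094875 0.05576434 0.59345207]
```

```bash
python3 -m inch '{"translation":[[0.1,0,0.2],[0.2,0,0.4],[0.4,0.02,0.6],[0.6,0.05,0.6],[0.8,0.05,0.6],[0.9,0.05,0.6],[0.9,0.05,0.6],[0.9,0.05,0.6]],"rot":[[0.02,-0.05,0.02],[0.04,-0.1,0.04],[0.063,-0.152,0.067],[0.063,-0.152,0.067],[0.063,-0.152,0.067],[0.063,-0.152,0.067],[0.063,-0.152,0.067],[0.063,-0.152,0.067]],"jaw":[0,0,0,0,0,0,0,0]}'
cat > e.py <<'E'
from h import *
from scipy.spatial.transform import Rotation as R
np.set_printoptions(precision=4,suppress=True)
s=r.read_state(); M=R.from_quat(s['eef_rot']).as_matrix(); print("tool z",M[:,2],s['ee_pos'],s['joint_positions'])
xs=np.array([.979,-.204,0]);ys=np.array([.204,.979,0]);z=.669*xs-[0,0,.743]
G=np.c_[np.cross(ys,z),ys,z]; print("rot units",R.from_matrix(G@M.T).as_rotvec()/np.radians(60))
print("to pre",(np.array([.5034,.026,.289])-s['ee_pos'])*10,"to contact",(np.array([.5558,.0151,.2296])-s['ee_pos'])*10)
E
python3 e.py
```

```text
time: 8.85
ee_pos: [0.501, 0.0259, 0.2886]
eef_rot: [0.095, 0.929, -0.037, 0.355]
ft_force: [-0.7, -0.3, 0.4]
width: 0.0
tool z [ 0.6534 -0.1367 -0.7445] [0.501  0.0259 0.2886] [-0.1486 -0.4271 -0.2     2.2519  0.4383  0.718   0.7633]
rot units [ 0.0005 -0.0022 -0.0004]
to pre [0.0242 0.001  0.0044] to contact [ 0.5482 -0.108  -0.5896]
```

```bash
python3 -m inch '{"translation":[[0.12,-0.02,-0.12],[0.24,-0.05,-0.25],[0.36,-0.07,-0.38],[0.45,-0.09,-0.47],[0.45,-0.09,-0.47],[0.45,-0.09,-0.47]],"rot":[[0,0,0],[0,0,0],[0,0,0],[0,0,0],[0,0,0],[0,0,0]],"jaw":[0,0,0,0,0,0]}'
python3 e.py
python3 - <<'E'
from h import *
t=eyes.camera("top"); s=eyes.camera("scene")
a=cv2.resize(t[130:270,220:400],None,fx=2.2,fy=2.2,interpolation=cv2.INTER_CUBIC)
b=cv2.resize(s[150:290,240:420],None,fx=2.2,fy=2.2,interpolation=cv2.INTER_CUBIC)
cv2.imwrite("pics/p3.png",cv2.convertScaleAbs(np.hstack([a,b]),alpha=1.8))
E
```

```text
time: 9.45
ee_pos: [0.5455, 0.0172, 0.2414]
eef_rot: [0.095, 0.929, -0.037, 0.355]
ft_force: [0.2, -0.6, -0.2]
width: 0.0008
tool z [ 0.653  -0.1366 -0.745 ] [0.5455 0.0172 0.2414] [-0.0934 -0.269  -0.2068  2.2481  0.5424  0.5691  0.682 ]
rot units [ 0.0007 -0.0028 -0.0007]
to pre [-0.4208  0.0882  0.4756] to contact [ 0.1032 -0.0208 -0.1184]
```

View pics/p3.png

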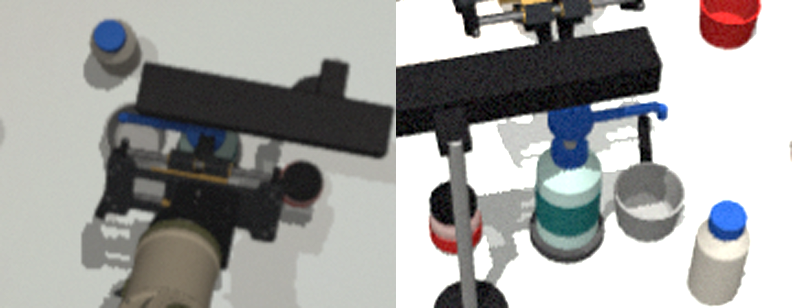

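The tool is clear of the lamp, and the closed fingers line up with the head. Now I advance to contact and press down in small steps.

```bash
python3 -m inch '{"translation":[[0.05,-0.01,-0.05],[0.1,-0.02,-0.1],[0.1,-0.02,-0.1],[0.1,-0.02,-0.14],[0.1,-0.02,-0.17],[0.1,-0.02,-0.17]],"rot":[[0,0,0],[0,0,0],[0,0,0],[0,0,0],[0,0,0],[0,0,0]],"jaw":[0,0,0,0,0,0]}'
python3 -m inch '{"translation":[[0,0,-0.03],[0,0,-0.06],[0,0,-0.09],[0,0,-0.12],[0,0,-0.12]],"rot":[[0,0,0],[0,0,0],[0,0,0],[0,0,0],[0,0,0]],"jaw":[0,0,0,0,0]}'
```

```text
time: 10.15
ee_pos: [0.556, 0.0152, 0.2255]
eef_rot: [0.095, 0.929, -0.037, 0.356]
ft_force: [-0.8, -0.6, 5.2]
width: 0.0006
time: 10.65
ee_pos: [0.5563, 0.0152, 0.2143]
eef_rot: [0.095, 0.929, -0.037, 0.357]
ft_force: [-4.7, -1.3, 9.4]
width: 0.0003
```

```bash
python3 -m inch '{"translation":[[0,0,-0.03],[0,0,-0.06],[0,0,-0.08],[0,0,-0.09],[0,0,-0.1],[0,0,-0.1]],"rot":[[0,0,0],[0,0,0],[0,0,0],[0,0,0],[0,0,0],[0,0,0]],"jaw":[0,0,0,0,0,0]}'
```

```text
time: 11.25
ee_pos: [0.5573, 0.0152, 0.2072]
eef_rot: [0.095, 0.928, -0.037, 0.359]
ft_force: [-16.8, -1.9, 21.6]
width: 0.0004
```

```bash
python3 -m inch '{"translation":[[-0.01,0,-0.03],[-0.01,0,-0.05],[-0.01,0,-0.06],[-0.01,0,-0.06],[-0.01,0,-0.06]],"rot":[[0,0,0],[0,0,0],[0,0,0],[0,0,0],[0,0,0]],"jaw":[0,0,0,0,0]}'
```

```text
time: 11.75
ee_pos: [0.5583, 0.0153, 0.2066]
eef_rot: [0.096, 0.926, -0.037, 0.363]
ft_force: [-31.8, -2.1, 39.8]
width: 0.0003
```

Run:
```python
from h import *
s=eyes.camera("scene")
b=cv2.resize(s[150:290,240:420],None,fx=3.3,fy=3.3,interpolation=cv2.INTER_CUBIC)
cv2.imwrite("pics/p4.png",cv2.convertScaleAbs(b,alpha=1.6))
print(px("scene",[.5875,.117,.185]),px("scene",[.5875,.117,.163]))
def tip(im):
    h=cv2.cvtColor(im,cv2.COLOR_BGR2HSV);m=cv2.inRange(h,(105,150,60),(125,255,255))[180:220,350:375]
    y,x=np.nonzero(m);x=x+350;y=y+180; k=x>x.max()-5; return x.max(),y[k].min(),y[k].max()
print(tip(cv2.imread("pics/scene0.png")),tip(s))
```

```text
[360.81178519 201.62664962] [359.99888761 207.69970877]
(np.int64(363), np.int64(197), np.int64(203)) (np.int64(361), np.int64(203), np.int64(209))
```

The spout dropped 6 px, which matches the full 22 mm, and the force climbed to 40 N with almost no motion, so the head is at its stop. I'll release and retreat.

```bash
python3 -m inch '{"translation":[[-0.02,0,0.07],[-0.04,0,0.14],[-0.06,0.01,0.2],[-0.1,0.02,0.26],[-0.2,0.04,0.36],[-0.35,0.08,0.5],[-0.5,0.1,0.65],[-0.6,0.12,0.75],[-0.6,0.12,0.75]],"rot":[[0,0,0],[0,0,0],[0,0,0],[0,0,0],[0,0,0],[0,0,0],[0,0,0],[0,0,0],[0,0,0]],"jaw":[0,0,0,0,0,0,0,0,0]}'
python3 -m inch '{"translation":[[-0.3,0.1,0],[-0.6,0.2,0.1],[-0.6,0.2,0.1],[-0.6,0.2,0.1],[-0.6,0.2,0.1]],"rot":[[0,0,0],[0,0,0],[0,0,0],[0,0,0],[0,0,0]],"jaw":[0,0,0,0,0]}'
python3 - <<'E'
from h import *
t=eyes.camera("top"); s=eyes.camera("scene")
a=cv2.resize(t[110:280,220:400],None,fx=2.2,fy=2.2,interpolation=cv2.INTER_CUBIC)
b=cv2.resize(s[140:310,240:420],None,fx=2.2,fy=2.2,interpolation=cv2.INTER_CUBIC)
cv2.imwrite("pics/p5.png",cv2.convertScaleAbs(np.hstack([a,b]),alpha=1.6))
h=cv2.cvtColor(s,cv2.COLOR_BGR2HSV);m=cv2.inRange(h,(105,150,60),(125,255,255))[180:220,350:375]
y,x=np.nonzero(m);x=x+350;y=y+180; k=x>x.max()-5; print(x.max(),y[k].min(),y[k].max())
E
```

```text
time: 12.7
ee_pos: [0.4976, 0.0278, 0.2825]
eef_rot: [0.095, 0.926, -0.037, 0.363]
ft_force: [-0.3, 0.6, 0.4]
width: 0.0003
time: 13.2
ee_pos: [0.4613, 0.0544, 0.2689]
eef_rot: [0.096, 0.93, -0.046, 0.353]
ft_force: [0.0, 0.9, 0.5]
width: 0.0004
362 197 203
```

View pics/p5.png

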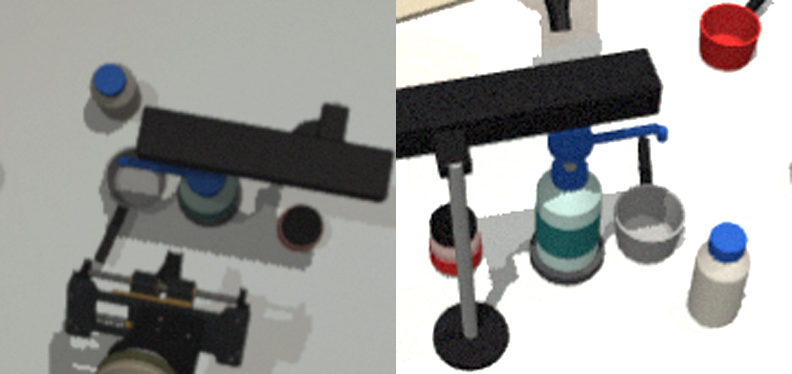

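The head is back up, with the spout at its starting rows (197–203). The cup is unmoved under the spout, the bystanders are undisturbed and the robot is clear.

```bash
python3 -c "
from bench import r
print(r.close_job())"
```

```text
the job is handed in; nothing more can be done
None
```

The rinse cup is standing upright under the spout, the pump got one full press and sprang back up, and the job is handed in. No verdict was reported.

- **Cup:** I gripped the steel cup by its handle and set it down with the handle turned away from the pump. Its axis measured about 5 mm from the spout's mouth, against the 25 mm allowed. The two camera views put the axis about 4 mm apart. On set-down the wrist force reached about 10 N up and 8 N sideways for a moment, so I eased off 1 mm before opening the jaws.
- **Press:** I came from the front with the tool leaning 42°. At the bottom the spout image had dropped 6 px, which matches the full 22 mm. The vertical force rose to 40 N with almost no further motion, so the head was at its stop. There was also about 32 N of side force at that moment; the total of about 51 N is well under the 120 N wrist limit.
- **Last checks:** After release the spout was back at its starting pixel rows. The cup had not moved, the wash bottle and ink jar looked undisturbed, and the gripper was clear with about zero force. The glove box was outside the last pictures, but the arm never went near it. The robot's clock showed about 13 s at the last move, against the 53 s limit.

One move stopped short because the leaned pose was too close to the base. The next move corrected it before any contact.

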